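# Register a plaque blank in the engraving jig and close its guard

### The arm

A 6-joint arm with a two-finger parallel gripper is mounted at the origin on the work surface. World frame = base frame: x ahead of the robot, y to its left, z up, the work surface at z = 0. Lengths are in m, angles in degrees, forces in N, time in s.
With the tool pointing down it reaches from about 0.4 to 0.825 m from the base axis. Payload 7 kg.
Tool frame: the origin (TCP) lies midway between the tips of the shut fingers; the grasp point (between the pads) lies 19 mm behind it (r.grip_depth is the distance from the TCP to the grasp point, in m); z points along the fingers, y is the line along which they close (so a half turn about z gives the same grasp; the last joint's range is limited). The gripper opens to 88 mm and grips with 3 to 60 N. Pads are 19 mm wide; open, the fingers measure 130 mm over their backs; the gripper's body (78 mm by 193 mm) begins 47 mm behind the grasp point.
Start: joints at [-55.227, 20.546, 0.682, 0, -70.136, -16.507], TCP at [0.212, -0.641, 0.227] pointing down, gripper open.
Joint ranges: [-176.03, 176.03], [-82.01, 121.73], [-58.28, 71.71], [-173.87, 95.51], [-174.79, -0.11], [-173.66, 173.66]. Speed limits (degrees/s): [136.94, 136.94, 172.46, 180, 180, 180].

### API

Orientations are given as [roll, pitch, yaw] about the fixed x, y, z axes, in that order (R = Rz(yaw) Ry(pitch) Rx(roll)).
In Python, from plant import r, capture, close_job, search_frame, outline_of gives the robot as it stands.
- The arm moves only by the shell command python3 -m creep 'ROWS' [FORCE]. ROWS is JSON, a list of rows, each a list of 7 numbers: the finger opening in mm, from 0 to 87.6, then the shift along the world's x, y, z in units of 25 mm (1.0 is 25 mm), then the turn, a rotation vector about the world's x, y, z in degrees. In form: [[hand, x, y, z, ax, ay, az], ...]. A call has 1 to 8 rows; each row shifts and turns the commanded pose from where the row before left it; what a row does not reach is not made up. A row lasts 1/12 s, in which the tool goes at most 41.7 mm and 7.16 degrees, less where a joint would pass 70% of its speed; a pose out of reach is approached as far as the arm can. A call is refused whole if a number of a shift passes 1 or a number of a turn 7.16, either way. A call with a gripper value outside its range is refused whole. The fingers move at their own pace and stop on an object; FORCE is the grip in N (left out, the last holds). Time passes only in rows, so rows that do not move let the fingers close. It gives the time, the measured TCP pose, the force, the opening and the grip force at its end, in the units of the state.
- r.get_state(): the state, without advancing time (a new reading comes with each control period).
- capture(name): name is "side" or "top"; returns a dict with "frame" (400x640x3 uint8, red, green, blue), "K" (3x3 intrinsics, pixels), "k1" (the pictures are not rectified: a ray, as slopes to the right and down, at radius r is drawn at 1 + k1 r^2 times it, then the intrinsics apply), "origin" and "rotation" of the camera in the world. Camera axes: x right, y down, z forward; pixel columns grow to the right and rows downward; lengths in m; the calibration is good to about 2 mm. A picture is of the moment at which its call begins. There is no depth.
- close_job(): hands the job in; it is judged then, once.
Trained networks look in a picture, given as the dict that the camera call returned (one of the last four; its "shot" number tells which), for a name from the list of things; names that differ only in an ending like _2 or _b are one class to them, and where a whole thing is asked for, a point or a joint stands for the part that bears it (a point fixed in the world has none). Each returns a list of dicts, best first, with "conf" (0 to 1); they miss things now and then, are a little off and sometimes report something else, mostly with a low value. They report only what shows in the picture. A call takes as long as a camera call. They do not tell look-alikes from the thing itself.
- search_frame(picture, target): "bbox" ([left, top, right, bottom] in pixels, round what is visible of it).
- outline_of(picture, target): "region" (400x640 bool, what is visible of it) and "bbox" ([left, top, right, bottom] in pixels, round what is visible of it).
The state is a dict: "time_s": time; "joints": joint angles; "qd": joint speeds; "joint_torque": joint torques, N m; "tcp_pos": TCP position; "eef_rot": TCP orientation; "contact_force": force on the tool from outside, world axes, zero at the start; "moment": the same for the moment, N m; "gripper_width": finger opening in m; "gripper_force": force on a finger pad.
Only numpy, scipy, OpenCV 4.12 (cv2) and the standard library are available. Lean on these libraries where they do the work, as an engineer would, in place of code of your own. Each camera call takes 0.05 s, during which the arm holds its last target. There are 200 camera calls.

### The job

Load the oblong brass plaque blank into the engraving jig: lay it flat on the bed and push it fully home, one long edge flush along the back fence and one short end right up against the foot of the end stop's screw. The end stop is set to size and only lightly clamped, so feel for it and do not shift it. Then gently lower the hinged clear guard until it is fully closed, leaving the blank registered and everything else on the bench where it is.

Things in the scene. Friction and masses are not known exactly. Their poses are not given: they have to be found in the camera images.
- jig: fixed engraving jig: aluminium plate 20 mm thick (bed at z = 20 mm), x from -90 to +80 mm, y +-125 mm. Origin on its underside; +x points to its hinge side, away from the robot; z up. At the back corners (x 65 to 79, y +-112 mm) hinge blocks, top at z = 40 mm; at x = -45, y = +-108 mm rubber rest posts of 10 mm diameter, top at z = 41 mm.
- fence (a point): middle of the foot of the back fence's front face, on the bed, at (45, 0, 20) mm in the jig's frame, axes as the jig's: the fence is a steel bar 10 mm high along the jig's y, 150 mm long; the blank's long edge goes flush to this face.
- stop: end stop on the jig's +y side: dark block 34 (x) by 26 (y) by 18 mm on a rail along y; axes as the jig's. Origin: bottom of its face towards -y, at (20, 82, 20.5) mm in the jig. From that face a set screw with a square steel foot (16 mm wide, 1 to 10 mm above the bed) sticks out 5 to 23 mm to -y, different each time and not reported. Held by friction: over about 13 N shifts it.
- blank: the part: oblong brass plate 44 mm (its x) by 64 mm (its y) by 8 mm thick, about 0.19 kg, lying flat on the bench at the start; origin at the centre of its underside. Either end and either long edge may go to the stops.
- guard (a joint): hinged guard of the jig, a clear sheet 206 mm wide in a steel frame, in rad: 0 closed (level), at the start 1.62 to 1.85 (open, leaning back from the robot). Its stiff hinge stays where it is put; about 3 N at the tab moves it. Closed, its underside is 40 mm and its steel top 46 mm above the bench, clear of the blank.
- guard_hinge (a point): middle of the guard's hinge line, which runs along the jig's y at x = 72 mm, z = 36.5 mm in the jig's frame.
- guard_tab (a point): middle of the upper face of the guard's steel tab (50 mm wide along the hinge, 6 mm thick, at the free edge); 138 mm from the hinge line and 10 mm above it when closed; the free end is 8 mm further out. Site axes: x along the sheet towards the hinge, z out of its upper face (which faces away from the robot when open).
- square_tag: bystander: small square brass tag, 36 by 36 by 6 mm, origin under its centre.
- disc_tag: bystander: round brass tag, diameter 48 mm, 6 mm thick, origin under its centre.
- glue: bystander: white jar, diameter 60 mm, 75 mm high, origin under its centre.
- screwdriver: bystander: screwdriver lying beyond the jig.
- hammer: bystander: hammer lying to the left.
- spray: bystander: spray can, diameter 52 mm, 170 mm high, origin under its centre.
- brush: bystander: brush lying to the right.
There are look-alikes about, which are no part of the job. What is shaped like the blank but pink or red is not meant.

How it is judged (in metres and radians):
On the way:
1. with the guard still open, the blank lies flat on the bed, home against the fence and the foot of the end stop (x of blank in the frame of jig above 0.0212 m and angle between the x axis of blank and the x axis of jig, either way round below 0.03 rad and z of blank in the frame of jig between 0.0175 and 0.0305 m and (y of screw_c0 in the frame of blank between 0.0325 and 0.0363 m or y of screw_c0 in the frame of blank between -0.0363 and -0.0325 m) and angle between the z axis of blank and the z axis of jig, either way round below 0.04 rad and value of joint guard above 0.8 rad), for 0.2 s.
At the end, for the whole second after the job is handed in: The blank lies flat and still on the jig's bed, a long edge within 1.8 mm of the back fence and parallel to it within 0.03 rad, a short end within 1.8 mm of the foot of the end stop's screw; the end stop is within 3 mm of where it was; the guard is closed to within 0.04 rad (x of blank in the frame of jig above 0.0212 m and angle between the x axis of blank and the x axis of jig, either way round below 0.03 rad and z of blank in the frame of jig between 0.0175 and 0.0305 m and (y of screw_c0 in the frame of blank between 0.0325 and 0.0363 m or y of screw_c0 in the frame of blank between -0.0363 and -0.0325 m) and angle between the z axis of blank and the z axis of jig, either way round below 0.04 rad and value of joint guard below 0.04 rad and distance of stop from where it was at the start of the episode below 0.003 m and linear speed of blank below 0.01 m/s); the robot touches nothing.
It fails at once if the end stop is shifted by more than 3 mm (distance of stop from where it was at the start of the episode above 0.003 m).
It fails at once if the guard is slammed (faster than 3 rad/s) (velocity of joint guard below -3 rad/s).
It fails at once if another thing on the bench is moved by more than 25 mm (distance of any of square_tag, disc_tag, glue, screwdriver, hammer, spray, brush from where it was at the start of the episode above 0.025 m).
It also fails if it takes over 72 s, if anything falls off the work surface, if the arm or the gripper's body presses on something with over 40 N, if the wrist force passes 120 N, or if a joint passes its speed limit or range.

## Working session

There is one attempt and no reset: what is moved stays moved. The work goes in short steps, Python scripts to look and compute and a shell command to move; the robot and the scene stay as the last step left them, time stands still between calls to the robot, and variables do not carry over. Pictures are saved under pics/ and viewed, at most 10 in all, crops included, and the job is handed in when it is done.

```bash
ls; mkdir -p pics; cat > h.py <<'E'
import numpy as np, cv2
from plant import r, capture, close_job, search_frame, outline_of
def ray(p,uv):
    uv=np.atleast_2d(np.float64(uv)); K=p["K"]
    d=np.stack([(uv[:,0]-K[0][2])/K[0][0],(uv[:,1]-K[1][2])/K[1][1]],1)
    s=d.copy()
    for _ in range(20): s=d/(1+p["k1"]*(s**2).sum(1,keepdims=True))
    return np.c_[s,np.ones(len(s))]@np.array(p["rotation"]).T
def atz(p,uv,z):
    d=ray(p,uv); o=np.array(p["origin"]); return o+d*((z-o[2])/d[:,2])[:,None]
def proj(p,X):
    c=(np.atleast_2d(X)-np.array(p["origin"]))@np.array(p["rotation"]); s=c[:,:2]/c[:,2:]
    s=s*(1+p["k1"]*(s**2).sum(1,keepdims=True)); K=np.array(p["K"])
    return s*[K[0,0],K[1,1]]+[K[0,2],K[1,2]]
def save(p,n,box=None,k=1):
    f=p["frame"][...,::-1]
    if box: f=f[box[1]:box[3],box[0]:box[2]]
    cv2.imwrite(f"pics/{n}.png",cv2.resize(f,None,fx=k,fy=k,interpolation=cv2.INTER_CUBIC))
E
python3 - <<'E'
from h import *
for n in("top","side"):
    p=capture(n); save(p,n+"0"); print(n,p["origin"],np.round(p["rotation"],3).tolist(),p["K"],p["k1"])
    for t in["jig","blank","stop","guard","square_tag","disc_tag","glue","spray","guard_tab"]:
        print(t,[(np.round(d["bbox"]).tolist(),round(d["conf"],2)) for d in search_frame(p,t)])
E
```

```text
pics
top [0.46769146 0.02865747 1.49285641] [-176.765, 1.126, -88.971] [[465.35708855   0.         317.98067037]
 [  0.         465.35708855 199.54557858]
 [  0.           0.           1.        ]] -0.014465218088517045
jig [([258.0, 186.0, 340.0, 260.0], 0.97)]
blank [([421.0, 216.0, 446.0, 239.0], 0.85), ([399.0, 249.0, 417.0, 267.0], 0.71), ([443.0, 253.0, 463.0, 274.0], 0.64), ([386.0, 215.0, 406.0, 228.0], 0.6), ([461.0, 223.0, 483.0, 245.0], 0.55)]
stop [([262.0, 206.0, 281.0, 218.0], 0.6)]
guard [([268.0, 184.0, 337.0, 206.0], 0.57)]
square_tag [([383.0, 168.0, 402.0, 179.0], 0.43), ([257.0, 184.0, 342.0, 257.0], 0.17)]
disc_tag [([411.0, 135.0, 423.0, 149.0], 0.6)]
glue [([430.0, 161.0, 453.0, 186.0], 0.9)]
spray [([194.0, 144.0, 220.0, 166.0], 0.66)]
guard_tab [([268.0, 185.0, 337.0, 203.0], 0.59)]
side [-0.02185713  0.79990594  1.09140863] [-136.685, 0.891, -143.281] [[455.39418049   0.         317.56040944]
 [  0.         455.39418049 199.97612828]
 [  0.           0.           1.        ]] 0.024282334971375975
jig [([275.0, 175.0, 383.0, 287.0], 0.77), ([275.0, 171.0, 330.0, 248.0], 0.74)]
blank [([388.0, 158.0, 406.0, 169.0], 0.74), ([415.0, 143.0, 431.0, 155.0], 0.73), ([368.0, 175.0, 386.0, 192.0], 0.61), ([426.0, 160.0, 445.0, 180.0], 0.54), ([406.0, 183.0, 424.0, 200.0], 0.46), ([278.0, 175.0, 380.0, 288.0], 0.35)]
stop [([296.0, 248.0, 309.0, 262.0], 0.68)]
guard [([279.0, 177.0, 333.0, 250.0], 0.86)]
square_tag []
disc_tag []
glue [([354.0, 126.0, 372.0, 155.0], 0.53), ([277.0, 177.0, 379.0, 287.0], 0.38)]
spray [([187.0, 230.0, 220.0, 280.0], 0.6)]
guard_tab [([277.0, 176.0, 334.0, 247.0], 0.77)]
```

```bash
cat >> h.py <<'E'
from scipy.spatial.transform import Rotation as Ro
_c=capture
def capture(n):
    p=_c(n); p=p if np.shape(p["rotation"])==(3,3) else type("D",(dict,),{})(p)
    return p
def cam(p): 
    q=dict(p); q["rotation"]=Ro.from_euler("xyz",p["rotation"],degrees=True).as_matrix(); return q
E
python3 - <<'E'
import cv2
f=cv2.imread("pics/top0.png")[120:290,180:500]; cv2.imwrite("pics/top0c.png",cv2.resize(f,None,fx=2.5,fy=2.5,interpolation=cv2.INTER_CUBIC))
f=cv2.imread("pics/side0.png")[110:300,180:460]; cv2.imwrite("pics/side0c.png",cv2.resize(f,None,fx=2.8,fy=2.8,interpolation=cv2.INTER_CUBIC))
E
```

```text
(no output)
```

View pics/top0c.png

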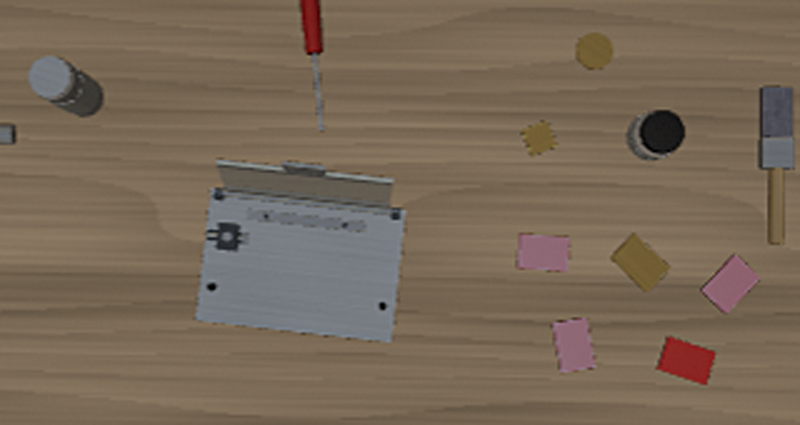

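View pics/side0c.png

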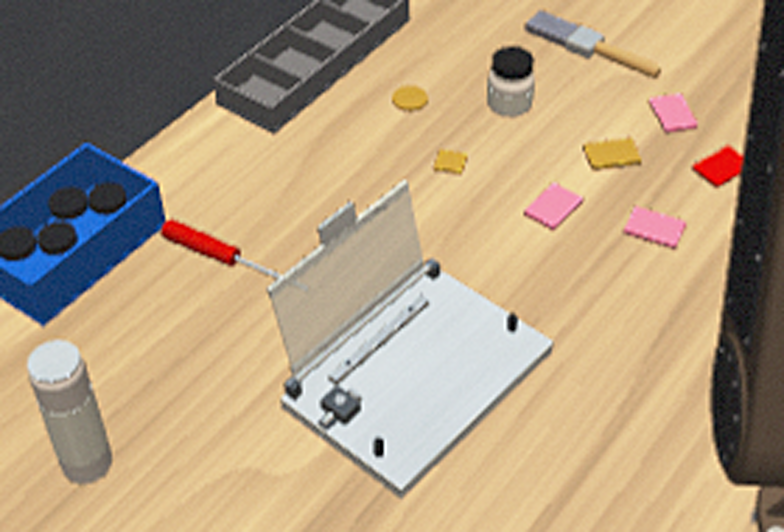

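The candidates in the top crop are pink (544,252), pink (574,345), pink (730,283), red (687,360) and brass (640,262), which is (436,225) in the full frame. Only the brass one fits "oblong brass". The small square at (540,137) and the disc at (595,50) are the bystander tags. The jig is at (300,250) with its guard open at the top, and the stop is at (228,237) with its foot pointing right.

```bash
cat > fit.py <<'E'
from h import *
from scipy.optimize import least_squares
from scipy.ndimage import map_coordinates, gaussian_filter
def edge_off(p,g,A,B,n=40,w=4):
    t=np.linspace(.06,.94,n)[:,None]; uv=proj(p,A+(B-A)*t)
    d=uv[-1]-uv[0]; d/=np.hypot(*d); nn=np.array([-d[1],d[0]])
    s=np.arange(-w,w+.01,.1)
    q=uv[:,None]+s[None,:,None]*nn
    v=np.stack([map_coordinates(c,[q[...,1],q[...,0]],order=1) for c in g],-1)
    gr=np.linalg.norm(np.gradient(v,axis=1),axis=2)
    return s[gr.argmax(1)], gr.max(1)
def T(c,P):
    R=np.array([[np.cos(c[2]),-np.sin(c[2]),0],[np.sin(c[2]),np.cos(c[2]),0],[0,0,1]])
    return np.array(P)@R.T+[c[0],c[1],0]
def fit(views,c0,edges,iters=8,w=4):
    c=np.array(c0,float)
    G=[[gaussian_filter(p["frame"][...,i].astype(float),.7) for i in range(3)] for p in views]
    for k in range(iters):
        J=[];y=[]
        for i,A,B in edges:
            p=views[i]; o,m=edge_off(p,G[i],T(c,[A])[0],T(c,[B])[0],w=max(1.5,w-.5*k))
            def ln(c):
                u=proj(p,np.array([T(c,[A])[0]+(T(c,[B])[0]-T(c,[A])[0])*t for t in np.linspace(.06,.94,40)])); return u
            u=ln(c); d=u[-1]-u[0]; d/=np.hypot(*d); n=np.array([-d[1],d[0]])
            JJ=np.stack([(ln(c+e)-u)@n/1e-4 for e in np.eye(3)*1e-4],1)
            ok=abs(o-np.median(o))<.8
            J.append(JJ[ok]);y.append(o[ok])
        dc=np.linalg.lstsq(np.vstack(J),np.concatenate(y),rcond=None)[0]; c+=dc
    res=[]
    for yy,JJ in zip(y,J): res.append(round(float(np.median(yy)),2))
    return c,res
E
python3 - <<'E'
from fit import *
p=cam(capture("top")); s=cam(capture("side"))
cr=np.array([[258.4,247.6],[336.4,256.4],[342,204],[265,196]])
X=atz(p,cr,.02); print(X.round(4).tolist())
yaw=np.arctan2(*(X[3]-X[0])[1::-1]); Y=X.mean(0); o=Y[:2]+.005*np.array([np.cos(yaw),np.sin(yaw)])
c0=[*o,yaw]; print(c0)
FL,FR,BR,BL=[-.09,.125,.02],[-.09,-.125,.02],[.08,-.125,.02],[.08,.125,.02]
e=[(0,FL,FR),(0,FL,[.05,.125,.02]),(0,FR,[.05,-.125,.02])]
print(fit([p,s],c0,e))
e2=[(1,FL,FR),(1,FL,[.05,.125,.02])]
print(fit([p,s],c0,e2))
print(fit([p,s],c0,e+e2))
m=outline_of(p,"blank")
for d in m:
    (c,wh,a)=cv2.minAreaRect(np.argwhere(d["region"])[:,::-1].astype(np.float32)); print(np.round(d["bbox"]),d["conf"],atz(p,[c],.008).round(4),np.round(wh,1),round(a,1),p["frame"][d["region"]].mean(0).round())
for n in("top0","side0"):pass
save(p,"blank_top",(410,205,460,250),10)
for t in["stop","glue","hammer","spray"]:
    for d in search_frame(p,t)[:1]: b=d["bbox"]; print(t,atz(p,[[(b[0]+b[2])/2,(b[1]+b[3])/2]],.03).round(3))
E
```

```text
[[0.3951, 0.2447, 0.02], [0.3722, -0.0021, 0.02], [0.5376, -0.0172, 0.02], [0.5589, 0.2278, 0.02]]
[np.float64(0.47090696685287436), np.float64(0.11278371793451938), np.float64(-0.10318966891357509)]
(array([ 0.47317787,  0.1138361 , -0.09361467]), [0.0, -0.1, 0.1])
(array([ 0.47095922,  0.11527019, -0.09200756]), [0.0, 0.0])
(array([ 0.47200735,  0.11455832, -0.09331884]), [-0.4, 0.0, 0.2, 0.3, -0.2])
[427. 215. 448. 238.] 0.82 [[ 0.478  -0.3135  0.008 ]] [19.1 13.4] 45.0 [112.  92.  52.]
[462. 224. 480. 246.] 0.79 [[ 0.4524 -0.4298  0.008 ]] [14.1 20.5] 45.0 [138.  96. 108.]
[402. 247. 420. 268.] 0.75 [[ 0.372  -0.2308  0.008 ]] [21.  13.9] 78.7 [140. 103. 115.]
[389. 216. 408. 228.] 0.65 [[ 0.487  -0.1931  0.008 ]] [14. 20.] 90.0 [141. 104. 116.]
[441. 253. 463. 276.] 0.51 [[ 0.3548 -0.3751  0.008 ]] [21.1 13.4] 20.0 [137.  38.  35.]
[159. 170. 187. 252.] 0.21 [[0.5095 0.5284 0.008 ]] [80. 28.] 90.0 [108.  95.  76.]
stop [[0.504 0.202 0.03 ]]
glue [[ 0.641 -0.324  0.03 ]]
hammer [[0.51  0.523 0.03 ]]
spray [[0.691 0.419 0.03 ]]
```

View pics/blank_top.png

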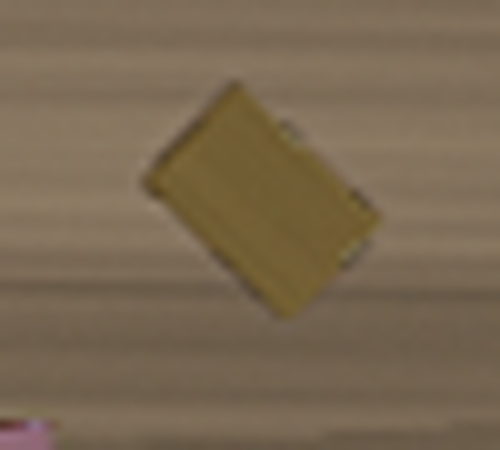

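This crop confirms it: a plain brass oblong of about 20x13.5 px (64x44 mm), centred at (436,225). Next I fit its pose, and the foot's protrusion.

```bash
python3 - <<'E'
from fit import *
p=cam(capture("top")); s=cam(capture("side"))
# blank: long axis (y) image dir
a,b=atz(p,[[410+23.5,205+8],[410+38,205+21.5]],.008); d=b-a
c0=[*atz(p,[[436.2,225]],.008)[0][:2],np.arctan2(d[1],d[0])-np.pi/2]
h=.008
P=[[.022,.032,h],[.022,-.032,h],[-.022,-.032,h],[-.022,.032,h]]
top=[(0,P[i],P[(i+1)%4]) for i in range(4)]; sd=[(1,*e[1:]) for e in top]
print(c0); 
for e in(top,sd,top+sd):
    c,rs=fit([p,s],c0,e,w=3); print(c.round(4),np.degrees(c[2]).round(2),rs)
J=[.472,.1146,-.0933]
for q,box,n in((p,(255,180,345,262),"top"),(s,(270,165,385,295),"side")):
    k=8 if n=="top" else 4.5
    f=cv2.resize(q["frame"][box[1]:box[3],box[0]:box[2],::-1],None,fx=k,fy=k,interpolation=cv2.INTER_CUBIC)
    def dr(pts,col):
        u=(proj(q,T(J,pts))+.5-np.array(box[:2]))*k; cv2.polylines(f,[u.astype(np.int32)],False,col,1)
    dr([[-.03,-.125,.02],[-.09,-.125,.02],[-.09,.125,.02],[.05,.125,.02]],(0,0,255))
    dr([[.045,-.075,.03],[.045,.075,.03]],(0,255,0))
    dr([[.003,.082,.0385],[.037,.082,.0385],[.037,.108,.0385],[.003,.108,.0385],[.003,.082,.0385]],(255,0,0))
    for l in(5,14,23): dr([[.012,.082-l/1000,.03],[.028,.082-l/1000,.03]],(255,0,255))
    f=f[:420,:480] if n=="top" else f
    if n=="top": f=f
    cv2.imwrite(f"pics/ov_{n}.png",f)
a=cv2.imread("pics/ov_top.png");b=cv2.imread("pics/ov_side.png")[:,:]
H=max(len(a),len(b)); o=np.zeros((H,a.shape[1]+b.shape[1],3),np.uint8); o[:len(a),:a.shape[1]]=a;o[:len(b),a.shape[1]:]=b
o=o[:600]; o=cv2.resize(o,None,fx=min(1,800/o.shape[1]),fy=min(1,800/o.shape[1]));cv2.imwrite("pics/ov.png",o)
st=r.get_state(); print({k:st[k] for k in("time_s","tcp_pos","eef_rot","contact_force","joints")})
E
```

```text
[np.float64(0.4765044772916022), np.float64(-0.3173505112702157), np.float64(-3.8815146552143736)]
[ 0.4774 -0.3153 -3.8905] -222.91 [-0.35, -0.4, -0.4, -0.3]
[ 0.4756 -0.3113 -3.9373] -225.59 [-0.6, -0.4, -0.6, -0.3]
[ 0.477  -0.314  -3.9052] -223.75 [0.0, -0.15, -0.8, -0.7, -1.2, -0.65, 0.0, -0.1]
{'time_s': 1.45, 'tcp_pos': array([ 0.21152678, -0.64096366,  0.22655453]), 'eef_rot': array([ 1.79998226e+02, -5.85263048e-04, -1.61735148e+02]), 'contact_force': array([ 0.43643395, -0.07316266, -0.41020372]), 'joints': array([-5.52275572e+01,  2.05462613e+01,  6.80903984e-01,  6.07608795e-05,
       -7.01365096e+01, -1.65076116e+01])}
```

View pics/ov.png

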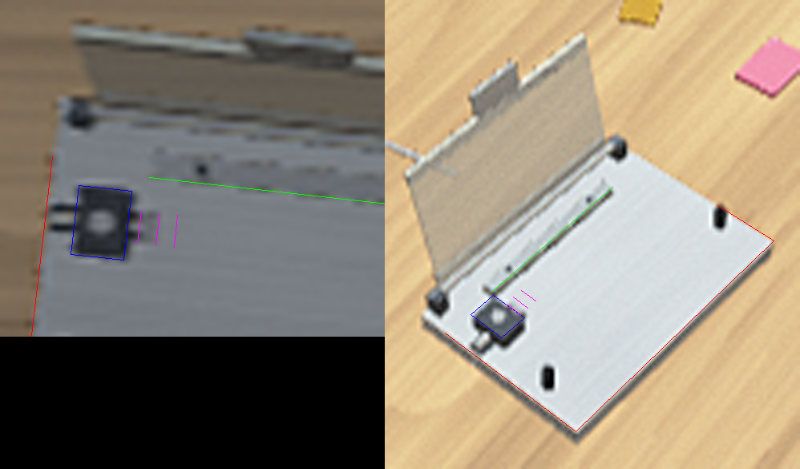

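The overlay matches both views, so the jig pose is good, and the foot sticks out about 14 mm. Now moving over the blank.

```bash
python3 -m creep '[[87.6,0.758,0.936,-0.3,0,0,-6.89],[87.6,0.758,0.936,-0.3,0,0,-6.89],[87.6,0.758,0.936,-0.3,0,0,-6.89],[87.6,0.758,0.936,-0.3,0,0,-6.89],[87.6,0.758,0.936,-0.3,0,0,-6.89],[87.6,0.758,0.936,-0.3,0,0,-6.89],[87.6,0.758,0.936,-0.3,0,0,-6.89]]' 30
python3 -m creep '[[87.6,0.758,0.936,-0.3,0,0,-6.89],[87.6,0.758,0.936,-0.3,0,0,-6.89],[87.6,0.758,0.936,-0.3,0,0,0],[87.6,0.758,0.936,-0.3,0,0,0],[87.6,0.758,0.936,-0.3,0,0,0],[87.6,0.758,0.936,-0.3,0,0,0],[87.6,0.758,0.936,-0.3,0,0,0],[87.6,0,0,0,0,0,0]]'
```

```text
time_s: 2.03
tcp_pos: [0.3449, -0.476, 0.174]
eef_rot: [-180.0, 0.0, 149.7]
contact_force: [0.7, 0.4, 0.4]
gripper_width: 0.0877
gripper_force: 0.0
time_s: 2.7
tcp_pos: [0.4791, -0.3102, 0.1204]
eef_rot: [180.0, -0.0, 136.4]
contact_force: [-0.4, -0.9, -0.7]
gripper_width: 0.0873
gripper_force: 0.0
```

```bash
python3 -m creep '[[87.6,0,0,-0.8,0,0,0],[87.6,0,0,-0.8,0,0,0],[87.6,0,0,-0.8,0,0,0],[87.6,0,0,-0.8,0,0,0],[87.6,0,0,-0.8,0,0,0],[87.6,0,0,-0.4,0,0,0],[87.6,0,0,-0.2,0,0,0],[87.6,0,0,0,0,0,0]]'
python3 - <<'E'
from h import *
p=cam(capture("top")); save(p,"g1",(400,180,480,260),5); s=cam(capture("side")); save(s,"g1s",(360,110,460,210),5)
a=np.hstack([cv2.resize(cv2.imread("pics/g1.png"),(400,400)),cv2.resize(cv2.imread("pics/g1s.png"),(400,400))]); cv2.imwrite("pics/g1.png",a)
E
```

```text
time_s: 3.37
tcp_pos: [0.4764, -0.3134, 0.0058]
eef_rot: [-180.0, -0.1, 136.3]
contact_force: [0.1, -1.3, 0.7]
gripper_width: 0.0876
gripper_force: 0.0
```

View pics/g1.png

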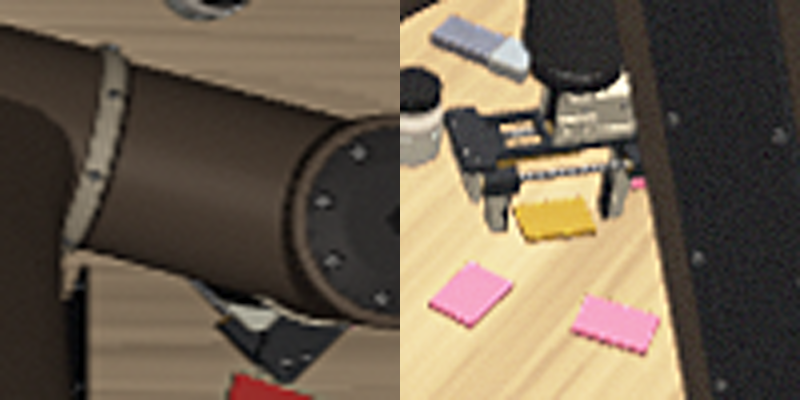

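The side view (right half) shows the fingers straddling the brass plate at about (555,215). Next I close and lift.

```bash
python3 -m creep '[[60,0,0,0,0,0,0],[55,0,0,0,0,0,0],[55,0,0,0,0,0,0],[55,0,0,0,0,0,0],[55,0,0,0,0,0,0],[55,0,0,0,0,0,0]]' 30
python3 -m creep '[[55,0,0,0,0,0,0],[55,0,0,0,0,0,0],[55,0,0,0.2,0,0,0],[55,0,0,0.6,0,0,0],[55,0,0,0.8,0,0,0],[55,0,0,0.8,0,0,0],[55,0,0,0.8,0,0,0],[55,0,0,0.8,0,0,0]]'
```

```text
time_s: 3.97
tcp_pos: [0.4769, -0.3135, 0.007]
eef_rot: [180.0, 0.0, 136.3]
contact_force: [-1.0, -0.0, 5.5]
gripper_width: 0.0619
gripper_force: 30.0
time_s: 4.63
tcp_pos: [0.4768, -0.3132, 0.1076]
eef_rot: [180.0, -0.0, 136.3]
contact_force: [-0.1, 0.7, -0.0]
gripper_width: 0.0553
gripper_force: 0.0
```

I miscounted: the tips were at 6.6 mm, too high, and slipped off the plate. I'll re-measure the blank.

```bash
python3 -m creep '[[87.6,0,0,0.8,0,0,0],[87.6,-0.8,0,0.9,0,0,0],[87.6,-0.9,0,0.9,0,0,0],[87.6,-0.9,0,0.9,0,0,0],[87.6,0,0,0,0,0,0]]'
python3 - <<'E'
from fit import *
s=cam(capture("side"))
h=.008
P=[[.022,.032,h],[.022,-.032,h],[-.022,-.032,h],[-.022,.032,h]]
sd=[(1,P[i],P[(i+1)%4]) for i in range(4)]
for d in outline_of(s,"blank"):
    print(np.round(d["bbox"]),round(d["conf"],2),s["frame"][d["region"]].mean(0).round())
for w in(3,4): print(fit([s,s],[.4756,-.3113,-3.9373],sd,w=w))
save(s,"g2s",(340,110,460,210),6)
E
```

```text
time_s: 5.05
tcp_pos: [0.4106, -0.3139, 0.1989]
eef_rot: [179.9, 0.3, 136.2]
contact_force: [0.6, 0.2, 0.6]
gripper_width: 0.0824
gripper_force: 0.0
[401. 182. 426. 200.] 0.67 [236. 155. 176.]
[390. 160. 406. 170.] 0.64 [211. 172.  74.]
[417. 141. 426. 152.] 0.64 [237. 156. 177.]
[366. 176. 388. 191.] 0.53 [240. 157. 183.]
[427. 163. 446. 180.] 0.44 [235.  12.   9.]
(array([ 0.47540003, -0.30997704, -3.89939702]), [-0.4, -0.4, -0.5, -0.4])
(array([ 0.47540003, -0.30997704, -3.89939702]), [-0.4, -0.4, -0.5, -0.4])
```

View pics/g2s.png

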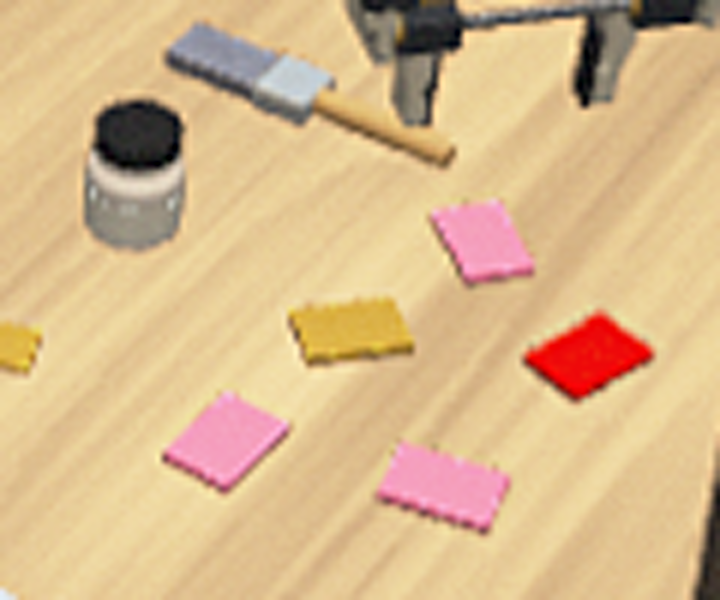

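The blank still lies flat at (350,330) in the crop, aligned with the tool. I'll regrasp lower.

```bash
python3 -m creep '[[87.6,0.8,0,-0.9,0,0,0],[87.6,0.9,0,-0.9,0,0,0],[87.6,0.9,0,-0.9,0,0,0],[87.6,0,0,-0.9,0,0,0],[87.6,0,0,-0.9,0,0,0],[87.6,0,0,-0.9,0,0,0],[87.6,0,0,-0.9,0,0,0],[87.6,0,0,-0.5,0,0,0]]'
python3 -m creep '[[87.6,0,0,-0.4,0,0,0],[87.6,0,0,-0.4,0,0,0],[87.6,0,0,-0.08,0,0,0],[87.6,0,0,0,0,0,0],[87.6,0,0,0,0,0,0]]'
python3 -m creep '[[60,0,0,0,0,0,0],[58,0,0,0,0,0,0],[58,0,0,0,0,0,0],[58,0,0,0,0,0,0],[58,0,0,0,0,0,0],[58,0,0,0,0,0,0]]' 30
python3 -m creep '[[58,0,0,0,0,0,0],[58,0,0,0.2,0,0,0],[58,0,0,0.4,0,0,0],[58,0,0,0.4,0,0,0],[58,0,0,0,0,0,0]]'
```

```text
time_s: 5.82
tcp_pos: [0.4754, -0.3125, 0.02]
eef_rot: [-179.9, -0.3, 136.2]
contact_force: [-0.5, 0.9, -0.5]
gripper_width: 0.0874
gripper_force: 0.0
time_s: 6.23
tcp_pos: [0.4773, -0.3135, 0.0024]
eef_rot: [180.0, 0.0, 136.3]
contact_force: [0.1, -0.5, 0.2]
gripper_width: 0.0877
gripper_force: 0.0
time_s: 6.73
tcp_pos: [0.4769, -0.3135, 0.0025]
eef_rot: [180.0, 0.0, 136.3]
contact_force: [-2.0, 0.0, 4.5]
gripper_width: 0.0632
gripper_force: 30.0
time_s: 7.15
tcp_pos: [0.4783, -0.3138, 0.0295]
eef_rot: [179.9, 0.2, 136.3]
contact_force: [1.0, 0.3, -2.0]
gripper_width: 0.0632
gripper_force: 30.0
```

Held. Now I carry it to the jig, keeping clear of the open guard.

```bash
python3 -m creep '[[58,-0.19,0.6,0.215,0,0,4.79],[58,-0.19,0.9,0.215,0,0,4.79],[58,-0.19,0.9,0.215,0,0,4.79],[58,-0.19,0.9,0.215,0,0,4.79],[58,-0.19,0.9,0.215,0,0,4.79],[58,-0.19,0.9,0.215,0,0,4.79],[58,-0.19,0.9,0.215,0,0,4.79],[58,-0.19,0.9,0.215,0,0,4.79]]'
python3 -m creep '[[58,0,0.9,0,0,0,0],[58,0,0.9,0,0,0,0],[58,0,0.9,0,0,0,0],[58,0,0.9,0,0,0,0],[58,0,0.9,0,0,0,0],[58,0,0.9,0,0,0,0],[58,0,0.9,0,0,0,0],[58,0,0.9,0,0,0,0]]'
python3 -m creep '[[58,0,0.9,0,0,0,0],[58,0,0.8,0,0,0,0],[58,0,0.8,0,0,0,0],[58,0,0.46,0,0,0,0],[58,0.6,0,0,0,0,0],[58,0.7,0,0,0,0,0],[58,0.7,0,0,0,0,0],[58,0,0,0,0,0,0]]'
python3 -m creep '[[58,0,0,-0.4,0,0,0],[58,0,0,-0.4,0,0,0],[58,0,0,-0.4,0,0,0],[58,0,0,-0.2,0,0,0],[58,0,0,0,0,0,0]]'
python3 - <<'E'
from fit import *
s=cam(capture("side")); save(s,"p1",(240,130,400,290),3.7)
E
```

```text
time_s: 7.82
tcp_pos: [0.4386, -0.1398, 0.0706]
eef_rot: [180.0, 0.0, 174.8]
contact_force: [1.2, -0.4, -1.5]
gripper_width: 0.0634
gripper_force: 30.0
time_s: 8.48
tcp_pos: [0.4388, 0.0404, 0.0705]
eef_rot: [180.0, 0.0, 174.6]
contact_force: [0.2, 0.4, -2.1]
gripper_width: 0.0634
gripper_force: 30.0
time_s: 9.15
tcp_pos: [0.4919, 0.1139, 0.0704]
eef_rot: [180.0, 0.1, 174.6]
contact_force: [0.5, -0.0, -2.1]
gripper_width: 0.0634
gripper_force: 30.0
time_s: 9.57
tcp_pos: [0.4871, 0.1122, 0.0333]
eef_rot: [-179.9, -0.2, 174.6]
contact_force: [0.2, -0.4, -2.8]
gripper_width: 0.0636
gripper_force: 30.0
```

View pics/p1.png

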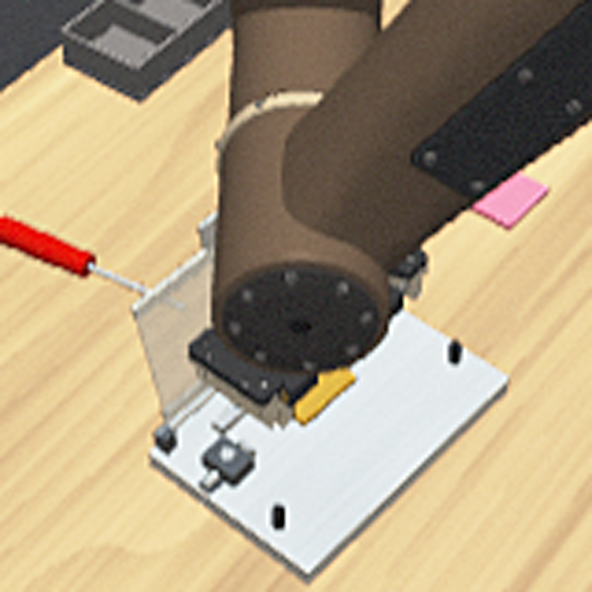

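```bash
python3 -m creep '[[58,0,0,-0.2,0,0,0],[58,0,0,-0.2,0,0,0],[58,0,0,-0.08,0,0,0],[58,0,0,0,0,0,0],[58,0,0,0,0,0,0],[58,0,0,0,0,0,0]]'
python3 -m creep '[[58,0.04,-0.004,0,0,0,0],[58,0.04,-0.004,0,0,0,0],[58,0.04,-0.004,0,0,0,0],[58,0,0,0,0,0,0],[58,0,0,0,0,0,0]]'
python3 -m creep '[[58,0.04,-0.004,0,0,0,0],[58,0,0,0,0,0,0],[58,0,0,0,0,0,0]]'
python3 -m creep '[[58,0.04,-0.004,0,0,0,0],[58,0,0,0,0,0,0],[58,0,0,0,0,0,0]]'
```

```text
time_s: 10.12
tcp_pos: [0.4889, 0.1132, 0.0232]
eef_rot: [180.0, 0.0, 174.6]
contact_force: [-0.5, -0.2, -2.5]
gripper_width: 0.0635
gripper_force: 30.0
time_s: 10.53
tcp_pos: [0.4919, 0.1128, 0.0231]
eef_rot: [180.0, 0.0, 174.6]
contact_force: [-0.0, 0.7, -2.0]
gripper_width: 0.0634
gripper_force: 30.0
time_s: 10.78
tcp_pos: [0.4923, 0.1125, 0.0229]
eef_rot: [-180.0, -0.1, 174.6]
contact_force: [-2.7, 1.2, -1.9]
gripper_width: 0.0636
gripper_force: 30.0
time_s: 11.03
tcp_pos: [0.4924, 0.1122, 0.0226]
eef_rot: [-179.9, -0.1, 174.6]
contact_force: [-7.3, 2.2, -1.1]
gripper_width: 0.0636
gripper_force: 30.0
```

The fence is found at TCP x ≈ 0.4923. Next: ease off, set down, release, rise.

```bash
python3 -m creep '[[58,-0.03,0.003,-0.03,0,0,0],[58,0,0,0,0,0,0],[66,0,0,0,0,0,0],[70,0,0,0,0,0,0],[74,0,0,0,0,0,0],[74,0,0,0,0,0,0],[74,0,0,0,0,0,0]]'
python3 -m creep '[[74,0,0,0.3,0,0,0],[74,0,0,0.5,0,0,0],[60,0,-0.6,0.4,0,0,0],[30,0,-0.8,0,0,0,0],[0,0,-0.8,0,0,0,0],[0,0,-0.8,0,0,0,0],[0,0,0,0,0,0,0],[0,0,0,0,0,0,0]]' 10
python3 - <<'E'
from h import *
s=r.get_state(); J=np.array([.472,.1146]);R=Ro.from_euler("z",-5.35,degrees=True).as_matrix()[:2,:2]
print("tcp in jig",((s["tcp_pos"][:2]-J)@R).round(4),s["tcp_pos"],s["gripper_width"])
E
```

```text
time_s: 11.62
tcp_pos: [0.4934, 0.1128, 0.0224]
eef_rot: [180.0, 0.0, 174.6]
contact_force: [-0.0, 0.3, -0.0]
gripper_width: 0.0738
gripper_force: 0.0
time_s: 12.28
tcp_pos: [0.4933, 0.037, 0.0529]
eef_rot: [180.0, 0.0, 174.5]
contact_force: [0.2, 0.1, -0.5]
gripper_width: 0.0396
gripper_force: 0.0
tcp in jig [ 0.0284 -0.0753] [0.49326367 0.03698867 0.05287156] 0.03962141754034745
```

```bash
python3 -m creep '[[0,-0.22,0,-0.3,0,0,0],[0,0,0,-0.4,0,0,0],[0,0,0,-0.3,0,0,0],[0,0,0,-0.15,0,0,0],[0,0,0,0,0,0,0],[0,0,0,0,0,0,0]]'
python3 -m creep '[[0,0.028,0.299,0,0,0,0],[0,0.019,0.199,0,0,0,0],[0,0.019,0.199,0,0,0,0],[0,0.009,0.1,0,0,0,0],[0,0.009,0.1,0,0,0,0],[0,0.009,0.1,0,0,0,0],[0,0,0,0,0,0,0]]'
python3 -m creep '[[0,0.014,0.149,0,0,0,0],[0,0.014,0.149,0,0,0,0],[0,0.014,0.149,0,0,0,0],[0,0.014,0.149,0,0,0,0],[0,0.014,0.149,0,0,0,0],[0,0.009,0.1,0,0,0,0],[0,0,0,0,0,0,0]]'
python3 - <<'E'
from h import *
s=r.get_state(); J=np.array([.472,.1146]);R=Ro.from_euler("z",-5.35,degrees=True).as_matrix()[:2,:2]
print("tcp in jig",((s["tcp_pos"][:2]-J)@R).round(4),s["tcp_pos"],s["gripper_width"],s["contact_force"])
s=cam(capture("side")); save(s,"p2",(260,170,390,290),4.5)
E
```

```text
time_s: 12.78
tcp_pos: [0.4875, 0.038, 0.0233]
eef_rot: [-180.0, -0.0, 174.6]
contact_force: [0.4, 0.1, 0.1]
gripper_width: 0.002
gripper_force: 0.0
time_s: 13.37
tcp_pos: [0.49, 0.0631, 0.0236]
eef_rot: [180.0, 0.0, 174.6]
contact_force: [-0.6, 0.1, -0.1]
gripper_width: 0.0005
gripper_force: 0.0
time_s: 13.95
tcp_pos: [0.4921, 0.0843, 0.0236]
eef_rot: [180.0, 0.0, 174.6]
contact_force: [0.6, 0.3, -0.1]
gripper_width: 0.0004
gripper_force: 0.0
tcp in jig [ 0.0228 -0.0283] [0.49205688 0.08432504 0.02355725] 0.0003794848206819655 [ 0.5708905   0.31575775 -0.07660451]
```

View pics/p2.png

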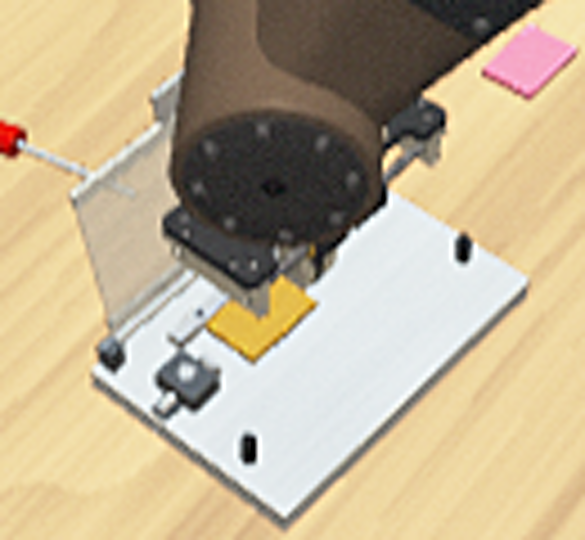

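The blank is flat on the bed at (265,320), with roughly 15 mm left to the foot at (210,362). I continue gently.

```bash
python3 -m creep '[[0,0.007,0.075,0,0,0,0],[0,0.007,0.075,0,0,0,0],[0,0.007,0.075,0,0,0,0],[0,0.007,0.075,0,0,0,0],[0,0,0,0,0,0,0],[0,0,0,0,0,0,0]]'
python3 - <<'E'
from fit import *
s=cam(capture("side"))
J=[.472,.1146,-.0934]; z=.028
best=None
e=[(0,[0.001+.001,0,z],[0.002,.03,z])]
# +y end edge: scan for gradient along jig y at x=.015..
G=[gaussian_filter(s["frame"][...,i].astype(float),.6) for i in range(3)]
ys=np.arange(.0,.08,.0005)
prof=[]
for y in ys:
    u=proj(s,T(J,[[x,y,z] for x in np.linspace(.004,.03,14)])); prof.append([map_coordinates(g,[u[:,1],u[:,0]],order=1).mean() for g in G])
prof=np.array(prof)
for y,v in list(zip(ys,prof))[::4]: print(round(y*1000,1),v.round().astype(int).tolist(),end=" ")
E
```

```text
time_s: 14.5
tcp_pos: [0.4927, 0.0915, 0.0236]
eef_rot: [180.0, 0.0, 174.6]
contact_force: [-0.5, 0.1, -1.1]
gripper_width: 0.0001
gripper_force: 0.0
0.0 [223, 184, 81] 2.0 [228, 188, 75] 4.0 [228, 189, 74] 6.0 [228, 188, 75] 8.0 [227, 188, 75] 10.0 [226, 187, 75] 12.0 [225, 186, 77] 14.0 [221, 184, 79] 16.0 [216, 181, 81] 18.0 [210, 177, 84] 20.0 [204, 173, 87] 22.0 [198, 170, 90] 24.0 [193, 167, 92] 26.0 [191, 165, 94] 28.0 [191, 165, 94] 30.0 [195, 167, 92] 32.0 [205, 173, 88] 34.0 [216, 180, 83] 36.0 [224, 186, 79] 38.0 [228, 189, 76] 40.0 [229, 189, 75] 42.0 [228, 189, 75] 44.0 [228, 189, 75] 46.0 [228, 189, 75] 48.0 [228, 189, 75] 50.0 [229, 190, 76] 52.0 [229, 191, 76] 54.0 [230, 192, 75] 56.0 [228, 188, 71] 58.0 [216, 176, 67] 60.0 [196, 160, 75] 62.0 [184, 162, 114] 64.0 [195, 189, 173] 66.0 [215, 219, 219] 68.0 [227, 233, 237] 70.0 [225, 231, 235] 72.0 [213, 219, 222] 74.0 [193, 199, 200] 76.0 [169, 174, 174] 78.0 [142, 147, 149]
```

```bash
python3 -m creep '[[0,0.004,0.05,0,0,0,0],[0,0.004,0.05,0,0,0,0],[0,0.003,0.04,0,0,0,0],[0,0,0,0,0,0,0],[0,0,0,0,0,0,0]]'
python3 -m creep '[[0,0.003,0.04,0,0,0,0],[0,0,0,0,0,0,0],[0,0,0,0,0,0,0]]'
python3 -m creep '[[0,0.003,0.04,0,0,0,0],[0,0,0,0,0,0,0],[0,0,0,0,0,0,0]]'
```

```text
time_s: 14.97
tcp_pos: [0.4928, 0.0948, 0.0236]
eef_rot: [180.0, 0.0, 174.6]
contact_force: [-0.2, -0.1, -0.6]
gripper_width: 0.0005
gripper_force: 0.2
time_s: 15.22
tcp_pos: [0.4929, 0.0958, 0.0235]
eef_rot: [-180.0, -0.0, 174.6]
contact_force: [0.1, -0.7, 0.2]
gripper_width: 0.0003
gripper_force: 0.4
time_s: 15.47
tcp_pos: [0.493, 0.0968, 0.0235]
eef_rot: [180.0, -0.0, 174.6]
contact_force: [-0.1, -1.0, 0.3]
gripper_width: 0.0003
gripper_force: 0.4
```

```bash
python3 -m creep '[[0,0.003,0.03,0,0,0,0],[0,0,0,0,0,0,0],[0,0,0,0,0,0,0]]'
python3 -m creep '[[0,0.003,0.03,0,0,0,0],[0,0,0,0,0,0,0],[0,0,0,0,0,0,0]]'
```

```text
time_s: 15.72
tcp_pos: [0.4931, 0.0976, 0.0235]
eef_rot: [180.0, -0.0, 174.6]
contact_force: [-0.3, -0.9, 0.6]
gripper_width: 0.0005
gripper_force: 0.4
time_s: 15.97
tcp_pos: [0.4932, 0.0983, 0.0236]
eef_rot: [180.0, 0.0, 174.6]
contact_force: [0.1, -0.5, 0.6]
gripper_width: 0.0005
gripper_force: 0.4
```

```bash
python3 -m creep '[[0,0.002,0.03,0,0,0,0],[0,0,0,0,0,0,0],[0,0,0,0,0,0,0]]'
python3 -m creep '[[0,0.002,0.03,0,0,0,0],[0,0,0,0,0,0,0],[0,0,0,0,0,0,0]]'
```

```text
time_s: 16.22
tcp_pos: [0.4932, 0.0991, 0.0236]
eef_rot: [180.0, 0.0, 174.6]
contact_force: [-0.6, -1.2, 0.6]
gripper_width: 0.0003
gripper_force: 0.4
time_s: 16.47
tcp_pos: [0.4933, 0.0998, 0.0236]
eef_rot: [180.0, -0.0, 174.6]
contact_force: [-0.0, -1.4, -0.3]
gripper_width: 0.0006
gripper_force: 0.4
```

```bash
python3 -m creep '[[0,0.002,0.03,0,0,0,0],[0,0,0,0,0,0,0],[0,0,0,0,0,0,0]]'
python3 -m creep '[[0,0.002,0.03,0,0,0,0],[0,0,0,0,0,0,0],[0,0,0,0,0,0,0]]'
python3 - <<'E'
from fit import *
s=cam(capture("side"))
J=[.472,.1146,-.0934]; z=.028
G=[gaussian_filter(s["frame"][...,i].astype(float),.3) for i in range(3)]
for x0,x1 in((.004,.01),(.013,.026)):
  print()
  for y in np.arange(.056,.084,.001):
    u=proj(s,T(J,[[x,y,z] for x in np.linspace(x0,x1,14)])); print(round(y*1000),[int(map_coordinates(g,[u[:,1],u[:,0]],order=1).mean()) for g in G],end=" ")
E
```

```text
time_s: 16.72
tcp_pos: [0.4934, 0.1006, 0.0236]
eef_rot: [180.0, 0.0, 174.6]
contact_force: [0.1, -0.5, -0.5]
gripper_width: 0.0003
gripper_force: 0.4
time_s: 16.97
tcp_pos: [0.4934, 0.1013, 0.0236]
eef_rot: [180.0, 0.0, 174.6]
contact_force: [-0.6, -0.5, 0.2]
gripper_width: 0.0004
gripper_force: 0.4

56 [228, 189, 74] 57 [229, 189, 74] 58 [228, 189, 73] 59 [228, 188, 72] 60 [228, 188, 72] 61 [228, 189, 73] 62 [229, 190, 74] 63 [230, 191, 75] 64 [231, 192, 75] 65 [232, 192, 75] 66 [231, 190, 72] 67 [226, 182, 66] 68 [216, 169, 59] 69 [201, 154, 54] 70 [183, 140, 58] 71 [168, 133, 74] 72 [161, 140, 102] 73 [164, 155, 136] 74 [173, 172, 166] 75 [182, 185, 185] 76 [183, 187, 189] 77 [174, 179, 180] 78 [159, 164, 165] 79 [141, 147, 147] 80 [122, 129, 130] 81 [104, 111, 112] 82 [89, 95, 97] 83 [79, 83, 86] 84 [73, 75, 79] 
56 [228, 189, 75] 57 [228, 189, 75] 58 [228, 189, 76] 59 [228, 190, 78] 60 [228, 190, 78] 61 [228, 190, 76] 62 [228, 189, 74] 63 [228, 189, 71] 64 [229, 189, 69] 65 [230, 191, 69] 66 [231, 194, 72] 67 [231, 196, 84] 68 [229, 198, 107] 69 [224, 200, 136] 70 [218, 203, 166] 71 [211, 206, 192] 72 [203, 207, 208] 73 [196, 204, 212] 74 [189, 197, 205] 75 [177, 184, 189] 76 [161, 166, 168] 77 [143, 146, 147] 78 [126, 129, 131] 79 [112, 117, 121] 80 [105, 112, 119] 81 [102, 111, 119] 82 [106, 116, 123] 83 [116, 124, 131] 84 [127, 135, 142]
```

```bash
python3 -m creep '[[0,0.002,0.03,0,0,0,0],[0,0,0,0,0,0,0],[0,0,0,0,0,0,0]]'
python3 -m creep '[[0,0.002,0.03,0,0,0,0],[0,0,0,0,0,0,0],[0,0,0,0,0,0,0]]'
```

```text
time_s: 17.27
tcp_pos: [0.4934, 0.1021, 0.0236]
eef_rot: [180.0, 0.0, 174.6]
contact_force: [-0.0, -0.4, -0.1]
gripper_width: 0.0002
gripper_force: 0.4
time_s: 17.52
tcp_pos: [0.4935, 0.1028, 0.0236]
eef_rot: [180.0, 0.0, 174.6]
contact_force: [-1.0, -0.3, -0.4]
gripper_width: 0.0006
gripper_force: 0.4
```

```bash
python3 -m creep '[[0,0.002,0.03,0,0,0,0],[0,0,0,0,0,0,0],[0,0,0,0,0,0,0]]'
```

```text
time_s: 17.77
tcp_pos: [0.4934, 0.1032, 0.0235]
eef_rot: [-180.0, -0.0, 174.6]
contact_force: [0.2, -3.4, 0.4]
gripper_width: 0.0006
gripper_force: 1.9
```

```bash
python3 -m creep '[[0,0.001,0.015,0,0,0,0],[0,0,0,0,0,0,0],[0,0,0,0,0,0,0]]'
```

```text
time_s: 18.02
tcp_pos: [0.4933, 0.1033, 0.0235]
eef_rot: [-180.0, -0.0, 174.6]
contact_force: [0.2, -5.6, 1.5]
gripper_width: 0.0007
gripper_force: 2.8
```

It is seated on the foot. Now I back off and press the front edge to check the fence contact.

```bash
python3 -m creep '[[0,-0.02,-0.2,0,0,0,0],[0,-0.04,-0.4,0,0,0,0],[0,-0.04,-0.4,0.4,0,0,0],[0,0,0,0.6,0,0,0],[0,-0.4,0,0,0,0,0],[0,-0.4,0.8,0,0,0,0],[0,-0.4,0.8,0,0,0,0],[0,-0.4,0.8,0,0,0,0]]'
python3 -m creep '[[0,0,0.78,0,0,0,0],[0,0,0,-0.5,0,0,0],[0,0,0,-0.4,0,0,0],[0,0,0,-0.1,0,0,0],[0,0,0,0,0,0,0],[0,0.199,-0.019,0,0,0,0],[0,0.199,-0.019,0,0,0,0],[0,0,0,0,0,0,0]]'
python3 - <<'E'
from h import *
s=r.get_state(); J=np.array([.472,.1146]);R=Ro.from_euler("z",-5.35,degrees=True).as_matrix()[:2,:2]
print("tcp in jig",((s["tcp_pos"][:2]-J)@R).round(4),s["tcp_pos"],s["gripper_width"],s["contact_force"])
E
```

```text
time_s: 18.68
tcp_pos: [0.4505, 0.1388, 0.0492]
eef_rot: [179.9, 0.0, 174.5]
contact_force: [-0.2, 0.3, 0.7]
gripper_width: 0.0006
gripper_force: 0.0
time_s: 19.35
tcp_pos: [0.4625, 0.1577, 0.0243]
eef_rot: [179.9, 0.1, 174.6]
contact_force: [0.8, 0.5, -0.4]
gripper_width: 0.0004
gripper_force: 0.0
tcp in jig [-0.0134  0.042 ] [0.46253725 0.15768767 0.02426217] 0.0003641083963554306 [ 0.77045482  0.54296208 -0.41051882]
```

Contact is expected at jig x ≈ -8.5 mm, so about 5 mm to go.

```bash
python3 -m creep '[[0,0.06,-0.006,0,0,0,0],[0,0.06,-0.006,0,0,0,0],[0,0,0,0,0,0,0],[0,0,0,0,0,0,0]]'
python3 -m creep '[[0,0.04,-0.004,0,0,0,0],[0,0,0,0,0,0,0],[0,0,0,0,0,0,0]]'
python3 -m creep '[[0,0.03,-0.003,0,0,0,0],[0,0,0,0,0,0,0],[0,0,0,0,0,0,0]]'
```

```text
time_s: 19.68
tcp_pos: [0.464, 0.157, 0.0236]
eef_rot: [180.0, 0.0, 174.6]
contact_force: [0.4, 0.6, -1.2]
gripper_width: 0.0004
gripper_force: 0.0
time_s: 19.93
tcp_pos: [0.4649, 0.157, 0.0235]
eef_rot: [-180.0, -0.0, 174.6]
contact_force: [0.2, -0.8, 1.2]
gripper_width: 0.0006
gripper_force: 0.1
time_s: 20.18
tcp_pos: [0.4652, 0.1567, 0.0234]
eef_rot: [-180.0, -0.0, 174.6]
contact_force: [-3.5, -0.6, 2.4]
gripper_width: 0.0007
gripper_force: 1.9
```

```bash
python3 -m creep '[[0,0.03,-0.003,0,0,0,0],[0,0,0,0,0,0,0],[0,0,0,0,0,0,0]]'
```

```text
time_s: 20.43
tcp_pos: [0.4654, 0.1566, 0.0234]
eef_rot: [-180.0, -0.1, 174.6]
contact_force: [-8.1, 2.8, 5.5]
gripper_width: 0.0007
gripper_force: 4.3
```

```bash
python3 -m creep '[[0,-0.1,0.009,0,0,0,0],[0,-0.5,0.047,0,0,0,0],[0,0,0,0.5,0,0,0],[0,0,0,0.5,0,0,0],[0,0,-0.8,0,0,0,0],[0,0.5,-0.8,0,0,0,0],[0,0.5,-0.8,0,0,0,0],[0,0.61,-0.8,0,0,0,0]]'
python3 -m creep '[[0,0,0,0,0,0,0],[0,0,0,-0.5,0,0,0],[0,0,0,-0.4,0,0,0],[0,0,0,-0.1,0,0,0],[0,0,0,0,0,0,0],[0,0.037,0.398,0,0,0,0],[0,0.028,0.299,0,0,0,0],[0,0,0,0,0,0,0]]'
python3 -m creep '[[0,0,0,0,0,0,0],[0,0,0,0,0,0,0]]'
```

```text
time_s: 21.1
tcp_pos: [0.4915, 0.0778, 0.0489]
eef_rot: [180.0, 0.1, 174.6]
contact_force: [0.2, -0.0, 0.4]
gripper_width: 0.0001
gripper_force: 0.0
time_s: 21.77
tcp_pos: [0.4943, 0.0976, 0.0243]
eef_rot: [179.9, 0.1, 174.7]
contact_force: [-0.2, -0.0, -0.3]
gripper_width: 0.0005
gripper_force: 0.0
time_s: 21.93
tcp_pos: [0.4934, 0.0961, 0.0239]
eef_rot: [180.0, 0.0, 174.6]
contact_force: [-0.1, -0.8, 0.9]
gripper_width: 0.0007
gripper_force: 0.0
```

```bash
python3 -m creep '[[0,0.007,0.08,0,0,0,0],[0,0.007,0.08,0,0,0,0],[0,0.005,0.06,0,0,0,0],[0,0,0,0,0,0,0],[0,0,0,0,0,0,0]]'
python3 -m creep '[[0,0.003,0.03,0,0,0,0],[0,0,0,0,0,0,0],[0,0,0,0,0,0,0]]'
python3 -m creep '[[0,0.003,0.03,0,0,0,0],[0,0,0,0,0,0,0],[0,0,0,0,0,0,0]]'
```

```text
time_s: 22.35
tcp_pos: [0.4938, 0.1012, 0.0235]
eef_rot: [-180.0, -0.0, 174.6]
contact_force: [-0.6, -0.2, -0.1]
gripper_width: 0.0007
gripper_force: 0.0
time_s: 22.6
tcp_pos: [0.4939, 0.1019, 0.0235]
eef_rot: [-180.0, -0.0, 174.6]
contact_force: [0.0, -0.2, -0.6]
gripper_width: 0.0006
gripper_force: 0.0
time_s: 22.85
tcp_pos: [0.494, 0.1027, 0.0236]
eef_rot: [-180.0, -0.0, 174.6]
contact_force: [-0.5, -0.3, 0.1]
gripper_width: 0.0009
gripper_force: 0.0
```

```bash
python3 -m creep '[[0,0.002,0.02,0,0,0,0],[0,0,0,0,0,0,0],[0,0,0,0,0,0,0]]'
python3 -m creep '[[0,0.002,0.02,0,0,0,0],[0,0,0,0,0,0,0],[0,0,0,0,0,0,0]]'
python3 -m creep '[[0,0.001,0.01,0,0,0,0],[0,0,0,0,0,0,0],[0,0,0,0,0,0,0]]'
```

```text
time_s: 23.1
tcp_pos: [0.4939, 0.103, 0.0235]
eef_rot: [-180.0, -0.0, 174.6]
contact_force: [0.6, -1.2, 0.5]
gripper_width: 0.0005
gripper_force: 0.8
time_s: 23.35
tcp_pos: [0.4938, 0.1032, 0.0235]
eef_rot: [-180.0, -0.0, 174.6]
contact_force: [-0.4, -6.1, 1.2]
gripper_width: 0.0005
gripper_force: 2.5
time_s: 23.6
tcp_pos: [0.4938, 0.1033, 0.0235]
eef_rot: [-179.9, -0.0, 174.6]
contact_force: [0.6, -6.0, 2.1]
gripper_width: 0.0004
gripper_force: 3.2
```

Same contact as before, so it is home. I retreat up and measure the guard.

```bash
python3 -m creep '[[0,-0.01,-0.1,0,0,0,0],[0,-0.04,-0.5,0,0,0,0],[0,0,-0.3,0.4,0,0,0],[0,0,0,0.9,0,0,0],[0,0,0,0.9,0,0,0],[0,0,0,0.9,0,0,0],[0,0,-0.9,0.9,0,0,0],[0,0,-0.9,0.9,0,0,0]]'
python3 -m creep '[[0,0,-0.9,0.9,0,0,0],[0,0,-0.9,0.9,0,0,0],[0,0,-0.9,0.9,0,0,0],[0,0,-0.9,0.9,0,0,0],[0,0,-0.9,0,0,0,0],[0,0,-0.9,0,0,0,0],[0,0,-0.9,0,0,0,0],[0,0,0,0,0,0,0]]'
python3 - <<'E'
from fit import *
p=cam(capture("top")); s=cam(capture("side"))
J=[.472,.1146,-.0934]
def gp(r_,n,y,th): # along-sheet r, normal offset n (upper face), 
    return [.072-r_*np.cos(th)+n*np.sin(th)*1, y, .0365+r_*np.sin(th)+n*np.cos(th)]
out=[]
for q,n in((p,"top"),(s,"side")):
    for d in outline_of(q,"guard_tab")[:2]+outline_of(q,"guard")[:1]: print(n,np.round(d["bbox"]),d["conf"])
    box=(250,170,350,262) if n=="top" else (270,165,385,295); k=4
    f=cv2.resize(q["frame"][box[1]:box[3],box[0]:box[2],::-1],None,fx=k,fy=k,interpolation=cv2.INTER_CUBIC)
    def dr(pts,col):
        u=(proj(q,T(J,pts))+.5-np.array(box[:2]))*k; cv2.polylines(f,[u.astype(np.int32)],False,col,1)
    for th,col in((1.62,(0,0,255)),(1.735,(0,255,0)),(1.85,(255,0,0))):
        dr([gp(.146,9.5e-3,y,th) for y in(-.025,.025)],col)
    dr([[.045,.009,.028],[.001,.009,.028],[.001,.073,.028],[.045,.073,.028]],(255,0,255))
    out.append(f)
H=max(len(a) for a in out); o=np.zeros((H,sum(a.shape[1] for a in out),3),np.uint8); x=0
for a in out: o[:len(a),x:x+a.shape[1]]=a; x+=a.shape[1]
if o.shape[1]>800:o=cv2.resize(o,None,fx=800/o.shape[1],fy=800/o.shape[1])
cv2.imwrite("pics/g3.png",o)
print(r.get_state()["tcp_pos"])
E
```

```text
time_s: 24.27
tcp_pos: [0.4929, 0.0362, 0.1481]
eef_rot: [179.9, 0.1, 174.7]
contact_force: [1.0, 1.1, 0.6]
gripper_width: 0.0005
gripper_force: 0.0
time_s: 24.93
tcp_pos: [0.4923, -0.124, 0.237]
eef_rot: [180.0, 0.1, 174.4]
contact_force: [1.4, 0.8, 0.4]
gripper_width: 0.0007
gripper_force: 0.0
top [266. 185. 336. 200.] 0.77
top [264. 183. 337. 202.] 0.61
side [276. 179. 334. 244.] 0.91
side [277. 175. 333. 248.] 0.61
[ 0.49281317 -0.1205628   0.23631015]
```

View pics/g3.png

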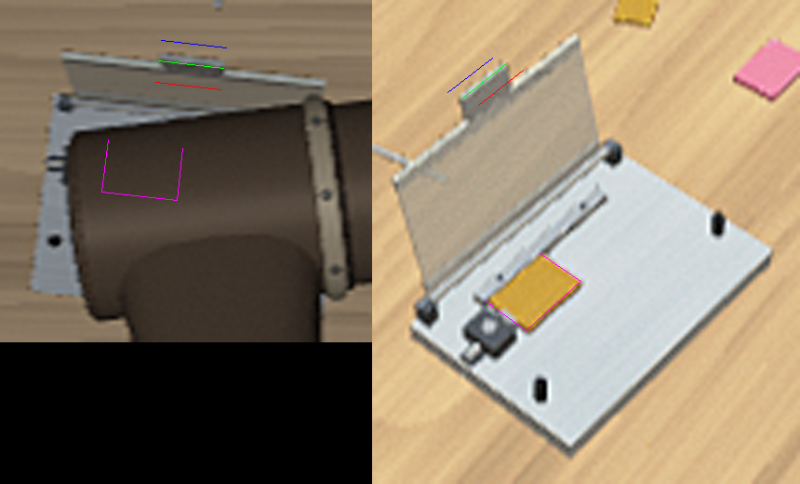

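The blank sits on its predicted outline at (540,290) and the guard tab matches θ≈1.74. Now I go over the top, behind the tab.

```bash
python3 -m creep '[[0,0.428,0.894,0,0,0,0],[0,0.428,0.894,0,0,0,0],[0,0.428,0.894,0,0,0,0],[0,0.428,0.894,0,0,0,0],[0,0.428,0.894,0,0,0,0],[0,0.428,0.894,0,0,0,0],[0,0.428,0.894,0,0,0,0],[0,0.428,0.894,0,0,0,0]]'
python3 -m creep '[[0,0.428,0.894,0,0,0,0],[0,0.428,0.894,0,0,0,0],[0,0,0,0,0,0,0],[0,0,0,-0.6,0,0,0],[0,0,0,-0.8,0,0,0],[0,0,0,-0.8,0,0,0],[0,0,0,-0.7,0,0,0],[0,0,0,0,0,0,0]]'
python3 -m creep '[[0,-0.1,0.009,0,0,0,0],[0,-0.1,0.009,0,0,0,0],[0,-0.1,0.009,0,0,0,0],[0,-0.1,0.009,0,0,0,0],[0,0,0,0,0,0,0]]'
python3 - <<'E'
from h import *
s=r.get_state(); J=np.array([.472,.1146]);R=Ro.from_euler("z",-5.35,degrees=True).as_matrix()[:2,:2]
print("tcp in jig",((s["tcp_pos"][:2]-J)@R).round(4),s["tcp_pos"],s["contact_force"])
E
```

```text
time_s: 25.9
tcp_pos: [0.5787, 0.0598, 0.2362]
eef_rot: [180.0, 0.0, 174.7]
contact_force: [0.5, -0.3, -0.7]
gripper_width: 0.0004
gripper_force: 0.0
time_s: 26.57
tcp_pos: [0.5974, 0.1024, 0.1598]
eef_rot: [-179.9, -0.3, 174.6]
contact_force: [-0.1, 0.4, -0.1]
gripper_width: -0.0
gripper_force: 0.0
time_s: 26.98
tcp_pos: [0.5907, 0.1038, 0.1654]
eef_rot: [179.9, 0.2, 174.6]
contact_force: [2.0, -0.9, 1.3]
gripper_width: 0.0005
gripper_force: 1.0
tcp in jig [0.1192 0.0003] [0.59072939 0.10377711 0.16536763] [ 1.98120685 -0.93570806  1.26427696]
```

Contact is made at jig x ≈ 119 mm. I'll compute the closing arc increments.

```bash
python3 - <<'E'
import numpy as np
hh=.011;n=.010;rr=.135
th=np.r_[1.70:-.001:35j]
x=.072-rr*np.cos(th)+n*np.sin(th)+hh; z=.0365+rr*np.sin(th)+n*np.cos(th)
z[0]=.1654; x=np.r_[.119,x]; z=np.r_[.1654,z]
c,s=np.cos(-.0934),np.sin(-.0934); 
dx=np.diff(x)/.025; dz=np.diff(z)/.025
for i,(a,b) in enumerate(zip(dx,dz)): print(i,round(th[i],2),round(a*c,2),round(a*s,3),round(b,2))
E
```

```text
0 1.7 -0.35 0.032 0.0
1 1.65 -0.27 0.025 0.2
2 1.6 -0.27 0.025 0.03
3 1.55 -0.27 0.025 0.02
4 1.5 -0.27 0.025 0.01
5 1.45 -0.27 0.025 -0.01
6 1.4 -0.27 0.025 -0.02
7 1.35 -0.27 0.025 -0.03
8 1.3 -0.27 0.025 -0.05
9 1.25 -0.26 0.025 -0.06
10 1.2 -0.26 0.024 -0.07
11 1.15 -0.26 0.024 -0.09
12 1.1 -0.25 0.024 -0.1
13 1.05 -0.25 0.023 -0.11
14 1.0 -0.24 0.022 -0.12
15 0.95 -0.23 0.022 -0.14
16 0.9 -0.23 0.021 -0.15
17 0.85 -0.22 0.021 -0.16
18 0.8 -0.21 0.02 -0.17
19 0.75 -0.2 0.019 -0.18
20 0.7 -0.19 0.018 -0.19
21 0.65 -0.18 0.017 -0.2
22 0.6 -0.17 0.016 -0.21
23 0.55 -0.16 0.015 -0.22
24 0.5 -0.15 0.014 -0.22
25 0.45 -0.14 0.013 -0.23
26 0.4 -0.13 0.012 -0.24
27 0.35 -0.12 0.011 -0.24
28 0.3 -0.1 0.01 -0.25
29 0.25 -0.09 0.009 -0.25
30 0.2 -0.08 0.007 -0.26
31 0.15 -0.07 0.006 -0.26
32 0.1 -0.05 0.005 -0.27
33 0.05 -0.04 0.004 -0.27
34 -0.0 -0.03 0.002 -0.27
```

```bash
python3 -m creep '[[0,-0.2,0.019,0.05,0,0,0],[0,-0.27,0.025,0.05,0,0,0],[0,-0.27,0.025,0.05,0,0,0],[0,-0.27,0.025,0.05,0,0,0],[0,-0.27,0.025,0.03,0,0,0],[0,-0.27,0.025,0.02,0,0,0]]'
python3 -m creep '[[0,-0.27,0.025,0,0,0,0],[0,-0.27,0.025,-0.03,0,0,0],[0,-0.27,0.025,-0.05,0,0,0],[0,-0.26,0.025,-0.06,0,0,0],[0,-0.26,0.024,-0.07,0,0,0],[0,-0.26,0.024,-0.09,0,0,0]]'
python3 - <<'E'
from fit import *
s=cam(capture("side"));st=r.get_state(); J=np.array([.472,.1146]);R=Ro.from_euler("z",-5.35,degrees=True).as_matrix()[:2,:2]
print("tcp in jig",((st["tcp_pos"][:2]-J)@R).round(4),st["tcp_pos"],st["contact_force"])
save(s,"g4",(240,120,400,290),3.5)
E
```

```text
time_s: 27.48
tcp_pos: [0.5499, 0.1069, 0.1696]
eef_rot: [-180.0, -0.0, 174.6]
contact_force: [2.1, 0.7, -2.0]
gripper_width: 0.0003
gripper_force: 1.1
time_s: 27.98
tcp_pos: [0.5108, 0.1107, 0.1624]
eef_rot: [180.0, 0.0, 174.6]
contact_force: [2.0, -0.0, 2.8]
gripper_width: 0.0004
gripper_force: 1.1
tcp in jig [ 0.0377 -0.0005] [0.50950369 0.11061687 0.16180249] [-0.08647938  0.76129862 -0.30264039]
```

View pics/g4.png

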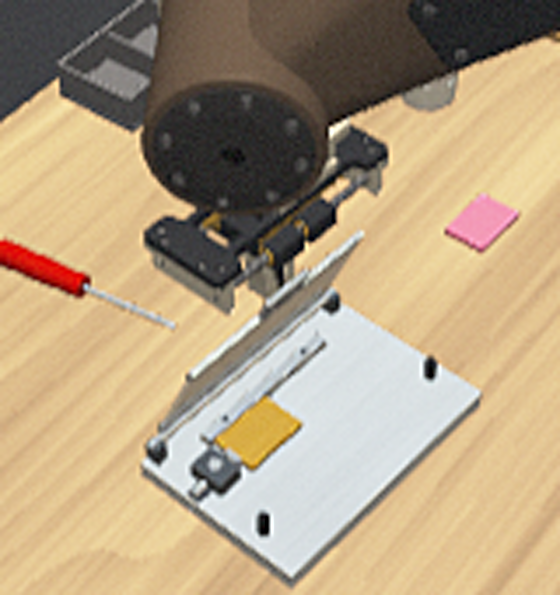

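The guard is at about 1.15 rad and following; the blank stays in place at (258,432). Continuing the arc.

```bash
python3 -m creep '[[0,-0.25,0.024,-0.09,0,0,0],[0,-0.25,0.023,-0.11,0,0,0],[0,-0.24,0.022,-0.12,0,0,0],[0,-0.23,0.022,-0.14,0,0,0],[0,-0.23,0.021,-0.15,0,0,0],[0,-0.22,0.021,-0.16,0,0,0],[0,-0.21,0.02,-0.17,0,0,0],[0,-0.2,0.019,-0.18,0,0,0]]'
python3 -m creep '[[0,-0.19,0.018,-0.19,0,0,0],[0,-0.18,0.017,-0.2,0,0,0],[0,-0.17,0.016,-0.21,0,0,0],[0,-0.16,0.015,-0.22,0,0,0],[0,-0.15,0.014,-0.22,0,0,0],[0,-0.14,0.013,-0.23,0,0,0]]'
python3 - <<'E'
from fit import *
st=r.get_state(); J=np.array([.472,.1146]);R=Ro.from_euler("z",-5.35,degrees=True).as_matrix()[:2,:2]
print("tcp in jig",((st["tcp_pos"][:2]-J)@R).round(4),st["tcp_pos"],st["contact_force"])
E
```

```text
time_s: 28.7
tcp_pos: [0.4649, 0.115, 0.1338]
eef_rot: [-180.0, -0.0, 174.6]
contact_force: [-0.1, -0.5, 2.4]
gripper_width: 0.0008
gripper_force: 0.9
time_s: 29.2
tcp_pos: [0.4403, 0.1172, 0.1019]
eef_rot: [-180.0, -0.0, 174.6]
contact_force: [-0.4, 0.1, 1.9]
gripper_width: 0.0002
gripper_force: 0.8
tcp in jig [-0.0318 -0.0003] [0.44033735 0.11722797 0.10191285] [-0.44865966  0.14857583  1.93910626]
```

```bash
python3 -m creep '[[0,-0.13,0.012,-0.24,0,0,0],[0,-0.12,0.011,-0.24,0,0,0],[0,-0.1,0.01,-0.25,0,0,0],[0,-0.09,0.009,-0.25,0,0,0],[0,-0.08,0.007,-0.26,0,0,0],[0,-0.07,0.006,-0.26,0,0,0],[0,-0.05,0.005,-0.27,0,0,0],[0,0,0,0,0,0,0]]'
python3 -m creep '[[0,-0.04,0.004,-0.15,0,0,0],[0,-0.02,0.002,-0.1,0,0,0],[0,0,0,0,0,0,0],[0,0,0,0,0,0,0]]'
```

```text
time_s: 29.87
tcp_pos: [0.4241, 0.1183, 0.0569]
eef_rot: [-179.9, -0.1, 174.6]
contact_force: [0.0, 0.0, 0.2]
gripper_width: 0.0002
gripper_force: 0.0
time_s: 30.2
tcp_pos: [0.4234, 0.1189, 0.052]
eef_rot: [-180.0, -0.0, 174.6]
contact_force: [0.5, -0.2, 0.7]
gripper_width: 0.0004
gripper_force: 0.0
```

```bash
python3 -m creep '[[0,0,0,-0.06,0,0,0],[0,0,0,-0.06,0,0,0],[0,0,0,0,0,0,0],[0,0,0,0,0,0,0]]'
python3 -m creep '[[0,0,0,-0.06,0,0,0],[0,0,0,0,0,0,0],[0,0,0,0,0,0,0]]'
python3 -m creep '[[0,0,0,-0.04,0,0,0],[0,0,0,0,0,0,0],[0,0,0,0,0,0,0]]'
```

```text
time_s: 30.53
tcp_pos: [0.4234, 0.1189, 0.049]
eef_rot: [180.0, -0.0, 174.6]
contact_force: [-0.8, 0.0, 0.8]
gripper_width: 0.0004
gripper_force: 0.0
time_s: 30.78
tcp_pos: [0.4234, 0.1189, 0.0475]
eef_rot: [-180.0, -0.0, 174.6]
contact_force: [-0.6, -0.1, 0.5]
gripper_width: 0.0002
gripper_force: 0.0
time_s: 31.03
tcp_pos: [0.4234, 0.1189, 0.0467]
eef_rot: [-180.0, 0.0, 174.6]
contact_force: [-0.9, 0.0, 4.3]
gripper_width: 0.0002
gripper_force: 2.4
```

```bash
python3 -m creep '[[0,0,0,-0.03,0,0,0],[0,0,0,0,0,0,0],[0,0,0,0,0,0,0]]'
python3 -m creep '[[0,0,0,-0.03,0,0,0],[0,0,0,0,0,0,0],[0,0,0,0,0,0,0]]'
```

```text
time_s: 31.28
tcp_pos: [0.4234, 0.1189, 0.0466]
eef_rot: [-180.0, 0.0, 174.6]
contact_force: [-5.4, 0.2, 13.7]
gripper_width: 0.0002
gripper_force: 7.5
time_s: 31.53
tcp_pos: [0.4235, 0.119, 0.0465]
eef_rot: [180.0, 0.0, 174.6]
contact_force: [-8.4, -0.9, 25.2]
gripper_width: 0.0004
gripper_force: 12.5
```

Firm on the rests, so it is fully closed. I lift away and check.

```bash
python3 -m creep '[[0,0,0,0.1,0,0,0],[0,0,0,0.4,0,0,0],[0,0,0,0.8,0,0,0],[0,0,0,0.9,0,0,0],[0,0,0,0.9,0,0,0],[0,0,-0.9,0.9,0,0,0],[0,0,-0.9,0,0,0,0],[0,0,-0.9,0,0,0,0]]'
python3 -m creep '[[0,0,-0.9,0,0,0,0],[0,0,-0.9,0,0,0,0],[0,0,-0.9,0,0,0,0],[0,0,-0.9,0,0,0,0],[0,0,-0.9,0,0,0,0],[0,0,-0.9,0,0,0,0],[0,0,0,0,0,0,0],[0,0,0,0,0,0,0]]'
python3 - <<'E'
from fit import *
s=cam(capture("side")); J=[.472,.1146,-.0934]
# seen through the clear sheet: brass pixels vs predicted outline
hsv=cv2.cvtColor(s["frame"],cv2.COLOR_RGB2HSV).astype(int)
m=(hsv[...,0]>15)&(hsv[...,0]<30)&(hsv[...,1]>95); q=np.zeros(m.shape,np.uint8)
u=proj(s,T(J,[[.045,.009,.028],[.001,.009,.028],[.001,.073,.028],[.045,.073,.028]])); cv2.fillPoly(q,[u.round().astype(np.int32)],1)
big=cv2.dilate(q,np.ones((13,13)))
print("pred centroid",np.argwhere(q)[:,::-1].mean(0),q.sum(),"seen",np.argwhere(m&(big>0))[:,::-1].mean(0),(m&(big>0)).sum())
for d in search_frame(s,"guard")[:1]+search_frame(s,"stop")[:1]+search_frame(s,"guard_tab")[:1]: print(np.round(d["bbox"]),d["conf"])
tb=proj(s,T(J,[[-.074,y,.0465] for y in(-.025,.025)]+[[.072,.103,.046],[-.06,.103,.046],[-.06,-.103,.046],[.072,-.103,.046]])); print(tb.round(1).tolist())
G=s["frame"].astype(float)
# tab front edge position: profile along jig x at tab height
for x in np.arange(-.090,-.055,.002):
    uu=proj(s,T(J,[[x,y,.0465] for y in np.linspace(-.02,.02,20)])); print(int(x*1000),[int(map_coordinates(G[...,i],[uu[:,1],uu[:,0]],order=1).mean()) for i in range(3)],end=" ")
print(r.get_state()["contact_force"],r.get_state()["tcp_pos"])
E
```

```text
time_s: 32.2
tcp_pos: [0.4241, 0.0514, 0.1464]
eef_rot: [179.9, 0.2, 174.6]
contact_force: [-0.3, 0.2, -0.5]
gripper_width: 0.0006
gripper_force: 0.0
time_s: 32.87
tcp_pos: [0.4231, -0.0844, 0.1448]
eef_rot: [-180.0, -0.0, 174.4]
contact_force: [0.1, 0.2, -1.0]
gripper_width: 0.0004
gripper_force: 0.0
pred centroid [312.98194946 242.84115523] 277 seen [nan nan] 0
[285. 206. 364. 269.] 0.59
[354. 149. 369. 154.] 0.47
[284. 205. 363. 266.] 0.93
[[352.8, 242.8], [341.6, 253.3], [285.7, 242.8], [319.6, 267.8], [365.6, 225.0], [332.2, 203.6]]
-90 [215, 221, 224] -88 [214, 221, 224] -86 [213, 220, 223] -83 [214, 221, 224] -81 [215, 223, 226] -79 [211, 219, 223] -77 [186, 193, 195] -75 [165, 165, 161] -73 [173, 174, 170] -71 [187, 194, 198] -69 [190, 199, 206] -67 [188, 197, 203] -65 [186, 195, 200] -63 [185, 193, 198] -61 [184, 191, 197] -59 [184, 192, 197] -57 [186, 193, 198] -55 [186, 194, 199] [0.09615083 0.42784344 0.04298256] [ 0.42343898 -0.08298726  0.14503351]<stdin>:8: RuntimeWarning: Mean of empty slice.
  ret = um.true_divide(
```

The guard's bbox matches the closed prediction. I check the blank through the tinted sheet with a looser threshold.

```bash
python3 - <<'E'
from fit import *
s=cam(capture("side")); J=[.472,.1146,-.0934]
d=s["frame"][...,0].astype(int)-s["frame"][...,2]
q=np.zeros(d.shape,np.uint8)
cv2.fillPoly(q,[proj(s,T(J,[[.045,.009,.028],[.001,.009,.028],[.001,.073,.028],[.045,.073,.028]])).round().astype(np.int32)],1)
ring=(cv2.dilate(q,np.ones((13,13)))>0)&(q==0)
inn=cv2.erode(q,np.ones((3,3)))>0
t=(np.median(d[inn])+np.median(d[ring]))/2; print(np.median(d[inn]),np.median(d[ring]))
m=(d>t)&(cv2.dilate(q,np.ones((13,13)))>0)
print(np.argwhere(q)[:,::-1].mean(0),q.sum(),np.argwhere(m)[:,::-1].mean(0),m.sum(),cv2.minAreaRect(np.argwhere(m)[:,::-1].astype(np.float32)),cv2.minAreaRect(np.argwhere(q)[:,::-1].astype(np.float32)))
E
```

```text
37.0 5.0
[312.98194946 242.84115523] 277 [313.1350365 242.9379562] 274 ((310.8619079589844, 240.6243438720703), (21.25821304321289, 21.852846145629883), 48.012786865234375) ((313.0309753417969, 242.53541564941406), (13.828597068786621, 22.859516143798828), 48.8140754699707)
```

The blank is exactly where predicted, with its centroid within 0.2 px. Handing in.

```bash
python3 -c "from plant import close_job; print(close_job())"
```

```text
the job is handed in; nothing more can be done
None
```

The job is handed in: the brass blank is registered against the fence and the stop's foot, the stop was pushed with no more than about 6 N, the guard is closed, and the arm is clear; no verdict was returned.

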